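# Unclip the air filter cartridge of the resin printing bench

## Task

Take the used filter cartridge out of the air-filter unit and set it down in the steel tray. It is clipped in: keep its spring button pressed down while you draw it straight out along the slideway until it is clear of the rails - gently, without forcing the clip or leaning hard on the button. Then pick the cartridge up, lay it flat in the tray with the button on top, let go of it, and leave the other things on the bench where they are.

Things in the scene. Friction and masses are not known exactly. Their poses are not given: they have to be found in the camera images.
- dock: White air-filter unit, fixed. Origin on the bench under the middle of the seated cartridge; x points from the open end into the unit, z up. A flat slideway 72 mm wide, 12 mm above the bench, runs from x = -130 to 60 mm. Cartridge seated: x = 0; drawn 58 mm towards -x it is clear of the rails and rests free on the slideway. A blower housing 120 mm wide, 62 mm high fills x = 61 to 136.
- rail_mouth (a point): Open end of the unit's rails, on the slideway's centre line and surface (dock x = 0). From here two rails with inward lips run 60 mm into the unit (+x), outer width 68 mm, top 12 mm above the slideway. They hold the cartridge's flanges with about 1 mm play, so that it can move along x only.
- strike_bar (a point): Middle of the underside of the cross bar of the unit's hood (hood 62 mm high over the bench, from dock x = 18 to 60 mm). The bar is 15 mm long (x), its underside 41 mm above the slideway. Seated, the cartridge's tooth hooks behind (+x of) it; a pull with the tooth hooked stops dead after 1 mm. The clip is forced if the cartridge bears on the unit in the rails with over 25 N.
- cartridge_center (a point): Grey filter cartridge, 0.2 to 0.35 kg, 110 mm long (x); this point is in its middle, 18 mm above its underside; z up, x into the unit when clipped in. Body 34 mm wide (y), 30 mm high; at its foot a flange 46 mm wide, 6 mm high. The sides can be gripped across y above flange and rails. A black button part lies on top (see button_pad).
- cartridge: The same cartridge, with the button part that it carries; origin at the middle of its underside, 18 mm below cartridge_center.
- button_pad (a point): Middle of the top face of the cartridge's black spring button: pad 36 mm (x) by 30 mm, 27 mm from the cartridge's middle towards -x, 42 mm above its underside when up. Travel 6 mm straight down, spring 2 N at first, 8 N at the bottom, then a hard stop. At its -x end a cross rib 5 mm thick, 8 mm high, inner face 18 mm from this point: a fingertip can pull the cartridge by it.
- clip_tooth (a point): Top of the small tooth on the 14 mm wide tongue that runs from the button pad under the hood (rigid with the pad, sinks with it). Up, it stands 4.5 mm higher than the strike bar's underside: it comes free only with the button pressed more than 4.5 mm, and must be kept down until the cartridge is drawn some 12 mm; the bar then keeps it down until it is past, at 26 mm.
- tray: Open steel tray fixed to the bench, 180 mm (x) by 150 mm (y), 22 mm high, walls 4 mm, inner floor 4 mm above the bench; origin under its middle.
- resin_jar: Grey closed jar, 54 mm across, 100 mm high; leave it standing. Origin under its middle.
- scraper: Spatula 170 mm long lying on the bench along its x axis; leave it.
- bracket: Small grey printed bracket, 50 by 30 by 36 mm; leave it. Origin under its middle.
- spool: Black filament spool lying flat, 190 mm across, 60 mm high; leave it. Origin under its middle.
There are look-alikes about, which are no part of the job. What is shaped like the cartridge but orange is not meant.

How it is judged:
By the outcome, as a careful person would: the job done as asked, in the order asked, and still so for the second after the job is handed in, with the robot touching nothing.
It also fails if it takes over 64 s, if anything falls off the work surface, if the arm or the gripper's body presses on something with over 40 N, if the wrist force passes 120 N, or if a joint passes its speed limit or range.

## Robot

A 6-joint arm with a two-finger parallel gripper is mounted at the origin on the work surface. World frame = base frame: x ahead of the robot, y to its left, z up, the work surface at z = 0. Lengths are in m, angles in degrees, forces in N, time in s.
With the tool pointing down it reaches from about 0.25 to 0.725 m from the base axis. Payload 4 kg.
Tool frame: the origin (TCP) lies at the very end of the fingers, on their centre line; the grasp point (between the pads) lies 19 mm behind it (pinch_z is the distance from the TCP to the grasp point, in m); z points along the fingers, y is the direction in which the jaws open and shut (so a half turn about z gives the same grasp; the last joint's range is limited). The gripper opens to 85 mm and grips with 20 to 120 N. Pads are 22 mm wide; open, the fingers measure 114 mm over their backs; the gripper's body (76 mm by 85 mm) begins 54 mm behind the grasp point. The pads swing forward as they close: fully open they stand 13 mm farther back than shut.
Start: joints at [-64.171, 13.785, 0.286, 76.501, 0, 90], TCP at [0.218, -0.45, 0.231] pointing down, gripper open.
Joint ranges: [-155.79, 155.79], [-60.16, 107.12], [-62.33, 73.08], [-114, 123.19], [-81.49, 82.49], [-180, 180]. Speed limits (degrees/s): [159.86, 159.86, 180, 180, 180, 180].

## Interface

Orientations are given as a 3x3 rotation matrix whose columns are the frame's x, y, z axes.
In Python, from rig import get_obs, snapshot, camera_model, job_done, pinch_z gives the robot as it stands. The module is installed in compiled form; this text tells all that it offers.
- The arm moves only by the tool send_rows, never from a script. Its argument "motion" is a list of rows, each an object of numbers: "tx", "ty", "tz": the shift along the tool's x, y, z in cm; "wx", "wy", "wz": the turn, a rotation vector about the tool's x, y, z in degrees; "gripper": the gripper command: -1 is shut, 1 is fully open, values between are in proportion. A call has 1 to 8 rows; each row is the pose to reach, as a shift and turn from the pose commanded when the call began, along the tool's axes at that moment; what a row does not reach only later rows make up. A row lasts 1/10 s, in which the tool goes at most 50 mm and 8.59 degrees, less where a joint would pass 70% of its speed; a pose out of reach is approached as far as the arm can. A call with a gripper value outside its range is refused whole. The fingers move at their own pace and stop on an object; "force" is the grip in N (left out, the last holds). Time passes only in rows, so rows that repeat a pose let the fingers close. It gives the time, the measured TCP pose, the force and the opening at its end, in the units of the state.
- get_obs(): the state, without advancing time (a new reading comes with each control period).
- snapshot(name): name is "scene" or "top"; returns the picture (420x560x3 uint8, red, green, blue); there is no depth.
- camera_model(name): a dict with "camera_matrix" (3x3 intrinsics, pixels), "extrinsics" (4x4, takes a point from camera to world coordinates). Camera axes: x right, y down, z forward; pixel columns grow to the right and rows downward; lengths in m; the calibration is good to about 2 mm. A picture is of the moment at which its call begins. camera_model takes no time and is no camera call.
- job_done(): hands the job in, once; it reports no verdict.
The state is a dict: "clock": time; "q": joint angles; "qvel": joint speeds; "tau": joint torques, N m; "tcp_pos": TCP position; "ee_rot": TCP orientation; "contact_force": force on the tool from outside, world axes, zero at the start; "ft_torque": the same for the moment, N m; "grip_width": finger opening in m.
Only numpy, scipy, OpenCV 4.12 (cv2) and the standard library are available. Lean on these libraries where they do the work, as an engineer would, in place of code of your own. Each camera call takes 0.05 s, during which the arm holds its last target. There are 200 camera calls.

## Working session

There is one attempt and no reset: what is moved stays moved. The work goes in short steps, Python scripts to look and compute and a tool call to move; the robot and the scene stay as the last step left them, time stands still between calls to the robot, and variables do not carry over. Pictures are saved under pics/ and viewed, on a budget of 10 in all, crops included, one or two more only if the job needs it, and the job is handed in when it is done.

Besides the shell and the picture viewer there is one more tool, called after ">>>" as a command line: name --argument value ..., lists and objects as JSON in quotes. send_rows: Moves the arm, as the interface text tells. Its arguments: {"type":"object","properties":{"motion":{"type":"array"},"force":{"type":"number"}},"required":["motion"]}

```bash
mkdir -p pics; python3 - <<'E'
from rig import *
import cv2,numpy as np
np.set_printoptions(precision=4,suppress=True)
for n in("scene","top"):
    im=snapshot(n);cv2.imwrite(f"pics/{n}0.png",im[:,:,::-1])
    c=camera_model(n);print(n,c["camera_matrix"],c["extrinsics"])
o=get_obs();print({k:o[k] for k in("clock","tcp_pos","ee_rot","contact_force","grip_width")},pinch_z)
E
```

```text
scene [[506.8926   0.     281.0806]
 [  0.     506.8926 208.7969]
 [  0.       0.       1.    ]] [[-0.7603  0.5363 -0.3665  0.9845]
 [ 0.6495  0.6204 -0.4396  0.56  ]
 [-0.0084 -0.5723 -0.82    0.8938]
 [ 0.      0.      0.      1.    ]]
top [[431.1852   0.     274.589 ]
 [  0.     431.1852 208.7017]
 [  0.       0.       1.    ]] [[-0.0193 -0.9877  0.1552  0.4383]
 [-0.9997  0.0218  0.0143  0.1336]
 [-0.0175 -0.1549 -0.9878  0.9587]
 [ 0.      0.      0.      1.    ]]
{'clock': 0.1, 'tcp_pos': array([ 0.2176, -0.4495,  0.2305]), 'ee_rot': array([[ 0.9001,  0.4357, -0.0008],
       [ 0.4357, -0.9001,  0.0017],
       [-0.    , -0.0019, -1.    ]]), 'contact_force': array([-0.3221, -0.3462, -0.074 ]), 'grip_width': 0.08525001854582503} 0.0187
```

View pics/scene0.png

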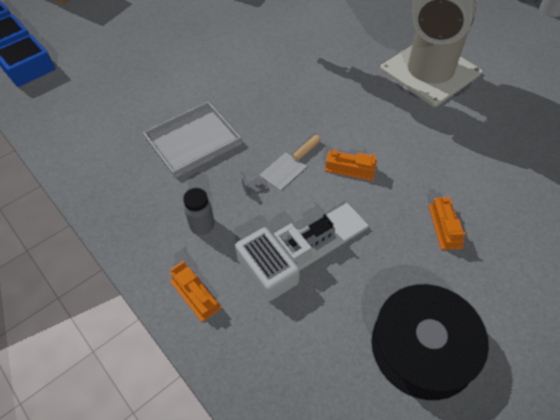

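View pics/top0.png

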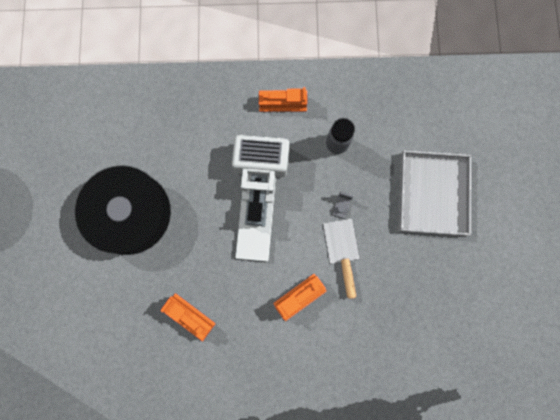

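Top view: the dock is at about (258,200), with the blower housing at (262,152) and the slideway end at (253,258). The only cartridge that isn't orange sits in it, with its black button at (256,208). The look-alikes at (283,100), (188,317) and (300,297) are orange, so they are not meant. The tray is at (436,193). Next is an enlarged crop to confirm.

```bash
python3 - <<'E'
import cv2,numpy as np
t=cv2.imread("pics/top0.png")[125:270,215:310]; s=cv2.imread("pics/scene0.png")[190:300,230:375]
t=cv2.resize(t,None,fx=4,fy=4,interpolation=cv2.INTER_CUBIC)
s=cv2.resize(s,None,fx=2.8,fy=2.8,interpolation=cv2.INTER_CUBIC)
im=np.zeros((580,790,3),np.uint8); im[:,:380]=t; im[:s.shape[0],384:384+s.shape[1]]=s
cv2.imwrite("pics/crop1.png",im)
E
```

```text
(no output)
```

View pics/crop1.png

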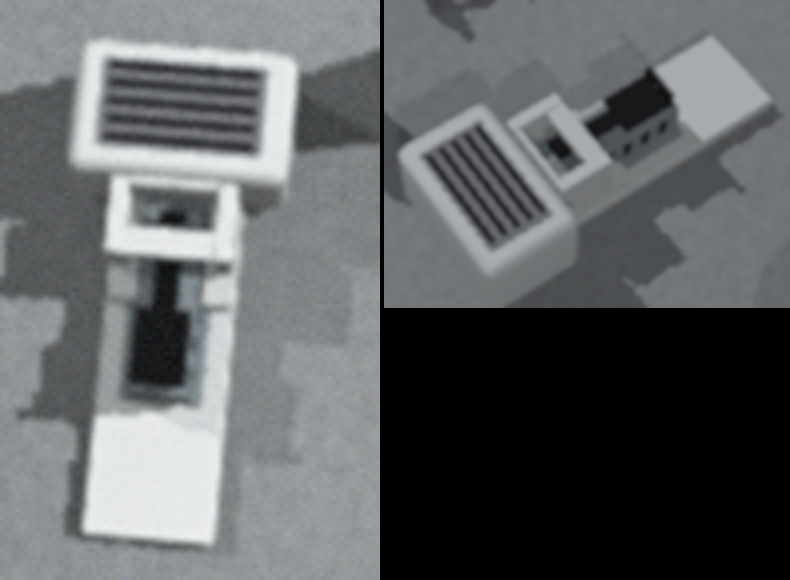

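The crop confirms it: a grey cartridge with a black button, tongue and rib, clipped in under the hood. Next I measure from both views.

```bash
cat > h.py <<'E'
from rig import *
import cv2,numpy as np
np.set_printoptions(precision=4,suppress=True)
def ray(n,p,z):
    c=camera_model(n);E=c["extrinsics"]
    d=E[:3,:3]@np.linalg.solve(c["camera_matrix"],np.c_[np.atleast_2d(p),np.ones(len(np.atleast_2d(p)))].T)
    o=E[:3,3]; return (o[:,None]+d*((z-o[2])/d[2])).T
def proj(n,P):
    c=camera_model(n);E=c["extrinsics"];q=(np.atleast_2d(P)-E[:3,3])@E[:3,:3]
    q=q@c["camera_matrix"].T;return q[:,:2]/q[:,2:]
E
python3 - <<'E'
from h import *
T=lambda a:np.array(a)/4+[215,125]
S=lambda a:(np.array(a)-[384,0])/2.8+[230,190]
for n,e,hh in(("top",T([[84,533],[213,543]]),T([[88,40],[297,57],[288,182],[72,167]])),
           ("scene",S([[713,36],[773,98]]),S([[402,152],[484,104],[575,213],[494,275]]))):
    A=ray(n,e-0.5*(n=="x"),.012);B=ray(n,hh,.062)
    a=A.mean(0);b=B.mean(0);d=(b-a)[:2]
    print(n,"end",a,"w",np.linalg.norm(A[0]-A[1]),"hous",b,"sides",[round(np.linalg.norm(B[i]-B[i-1]),4) for i in range(4)],"L",np.linalg.norm(d),"yaw",np.degrees(np.arctan2(d[1],d[0])), "endyaw",np.degrees(np.arctan2(*(A[1]-A[0])[1::-1])),"O",a[:2]+d/np.linalg.norm(d)*.13)
# black pad
for n,(x0,y0,x1,y1) in(("top",(240,175,275,235)),("scene",(295,205,340,255))):
    im=cv2.imread(f"pics/{n}0.png");g=im.max(2);m=np.zeros_like(g);m[y0:y1,x0:x1]=(g[y0:y1,x0:x1]<45)*255
    m=cv2.morphologyEx(m,cv2.MORPH_OPEN,np.ones((8,8)) if n=="top" else np.ones((5,5)))
    c=max(cv2.findContours(m,0,2)[0],key=cv2.contourArea);r=cv2.minAreaRect(c)
    print(n,"pad px",r,cv2.boundingRect(c),ray(n,[r[0]],.054), "ground box", ray(n,cv2.boxPoints(r),.054))
# tray in top (outer rim z=.022)
p=[[403,152],[470,153],[469,236],[402,233]]
B=ray("top",p,.022);print("tray",B,B.mean(0),[round(np.linalg.norm(B[i]-B[i-1]),4) for i in range(4)])
p=[[145,137],[208,105],[242,140],[180,174]]
B=ray("scene",p,.022);print("tray",B,B.mean(0),[round(np.linalg.norm(B[i]-B[i-1]),4) for i in range(4)])
E
```

```text
top end [0.4759 0.1985 0.012 ] w 0.07077693021291002 hous [0.7015 0.1723 0.062 ] sides [np.float64(0.0711), np.float64(0.1136), np.float64(0.0694), np.float64(0.1159)] L 0.22718565722627843 yaw -6.637312156942692 endyaw -95.54421997656608 O [0.605  0.1835]
scene end [0.4762 0.2028 0.012 ] w 0.06940204193864064 hous [0.7025 0.1787 0.062 ] sides [np.float64(0.1125), np.float64(0.0674), np.float64(0.106), np.float64(0.0695)] L 0.22759668904876507 yaw -6.072158188454612 endyaw 84.79532458018754 O [0.6054 0.1891]
top pad px ((255.5, 212.5), (17.0, 11.0), 90.0) (250, 204, 12, 18) [[0.5732 0.1873 0.054 ]] ground box [[0.5918 0.1988 0.054 ]
 [0.5912 0.1754 0.054 ]
 [0.5548 0.1759 0.054 ]
 [0.5553 0.1992 0.054 ]]
scene pad px ((319.4411926269531, 226.73529052734375), (12.690895080566406, 23.66680335998535), 59.036251068115234) (310, 218, 22, 17) [[0.58   0.1919 0.054 ]] ground box [[0.601  0.1758 0.054 ]
 [0.5509 0.1808 0.054 ]
 [0.559  0.2081 0.054 ]
 [0.6083 0.2027 0.054 ]]
tray [[ 0.7073 -0.1421  0.022 ]
 [ 0.7014 -0.2903  0.022 ]
 [ 0.5165 -0.2717  0.022 ]
 [ 0.5261 -0.1281  0.022 ]] [ 0.6128 -0.2081  0.022 ] [np.float64(0.1818), np.float64(0.1483), np.float64(0.1858), np.float64(0.1439)]
tray [[ 0.7025 -0.2706  0.022 ]
 [ 0.5289 -0.2605  0.022 ]
 [ 0.5371 -0.1146  0.022 ]
 [ 0.7029 -0.1246  0.022 ]] [ 0.6178 -0.1926  0.022 ] [np.float64(0.146), np.float64(0.1739), np.float64(0.1461), np.float64(0.1661)]
```

>>> send_rows --motion '[{"tx": 4, "ty": -2.8, "wz": 8, "gripper": -1}, {"tx": 8, "ty": -5.6, "wz": 16, "gripper": -1}, {"tx": 12, "ty": -8.4, "wz": 24, "gripper": -1}, {"tx": 16, "ty": -11.2, "wz": 32, "gripper": -1}, {"tx": 20, "ty": -14, "wz": 32, "gripper": -1}, {"tx": 24, "ty": -16.8, "wz": 32, "gripper": -1}, {"tx": 28, "ty": -19.5, "wz": 32, "gripper": -1}, {"tx": 32, "ty": -22.2, "wz": 32, "gripper": -1}]'

```text
$.motion[0]: bad value
```

>>> send_rows --motion '[{"tx": 4, "ty": -2.8, "tz": 0, "wx": 0, "wy": 0, "wz": 8, "gripper": -1}, {"tx": 8, "ty": -5.6, "tz": 0, "wx": 0, "wy": 0, "wz": 16, "gripper": -1}, {"tx": 12, "ty": -8.4, "tz": 0, "wx": 0, "wy": 0, "wz": 24, "gripper": -1}, {"tx": 16, "ty": -11.2, "tz": 0, "wx": 0, "wy": 0, "wz": 32, "gripper": -1}, {"tx": 20, "ty": -14, "tz": 0, "wx": 0, "wy": 0, "wz": 32, "gripper": -1}, {"tx": 24, "ty": -16.8, "tz": 0, "wx": 0, "wy": 0, "wz": 32, "gripper": -1}, {"tx": 28, "ty": -19.5, "tz": 0, "wx": 0, "wy": 0, "wz": 32, "gripper": -1}, {"tx": 32, "ty": -22.2, "tz": 0, "wx": 0, "wy": 0, "wz": 32, "gripper": -1}]'

```text
clock: 0.9
tcp_pos: [0.4045, -0.1175, 0.2312]
ee_rot: [[0.994, -0.108, -0.0], [-0.108, -0.994, -0.0], [-0.0, 0.0, -1.0]]
contact_force: [1.3, -0.8, -0.1]
grip_width: -0.0004
```

>>> send_rows --motion '[{"tx": 2, "ty": -4.5, "tz": 0, "wx": 0, "wy": 0, "wz": 0, "gripper": -1}, {"tx": 4, "ty": -9, "tz": 0, "wx": 0, "wy": 0, "wz": 0, "gripper": -1}, {"tx": 6, "ty": -13.5, "tz": 1, "wx": 0, "wy": 0, "wz": 0, "gripper": -1}, {"tx": 8, "ty": -18, "tz": 2, "wx": 0, "wy": 0, "wz": 0, "gripper": -1}, {"tx": 10, "ty": -22.5, "tz": 4, "wx": 0, "wy": 0, "wz": 0, "gripper": -1}, {"tx": 12, "ty": -27, "tz": 7, "wx": 0, "wy": 0, "wz": 0, "gripper": -1}, {"tx": 13.6, "ty": -31.5, "tz": 10, "wx": 0, "wy": 0, "wz": 0, "gripper": -1}, {"tx": 13.6, "ty": -31.5, "tz": 13, "wx": 0, "wy": 0, "wz": 0, "gripper": -1}]'

```text
clock: 1.7
tcp_pos: [0.5375, -0.0106, 0.1588]
ee_rot: [[0.999, -0.039, 0.001], [-0.039, -0.999, 0.036], [-0.001, -0.036, -0.999]]
contact_force: [-0.7, 0.2, 0.3]
grip_width: 0.0004
```

```bash
python3 - <<'E'
from h import *
a=snapshot("top");b=snapshot("scene");o=get_obs();print(o["clock"],o["tcp_pos"],o["contact_force"])
print(proj("top",o["tcp_pos"]),proj("scene",o["tcp_pos"]))
t=cv2.resize(a[140:265,215:310,::-1],None,fx=4,fy=4,interpolation=3);s=cv2.resize(b[150:270,240:340,::-1],None,fx=4,fy=4,interpolation=3)
im=np.zeros((500,784,3),np.uint8);im[:,:380]=t;im[:480,384:]=s;cv2.imwrite("pics/c2.png",im)
E
```

```text
1.8 [ 0.5354 -0.0107  0.1564] [ 0.0214  0.4298 -1.3735]
[[358.3049 222.2255]] [[269.6681 122.8826]]
```

View pics/c2.png

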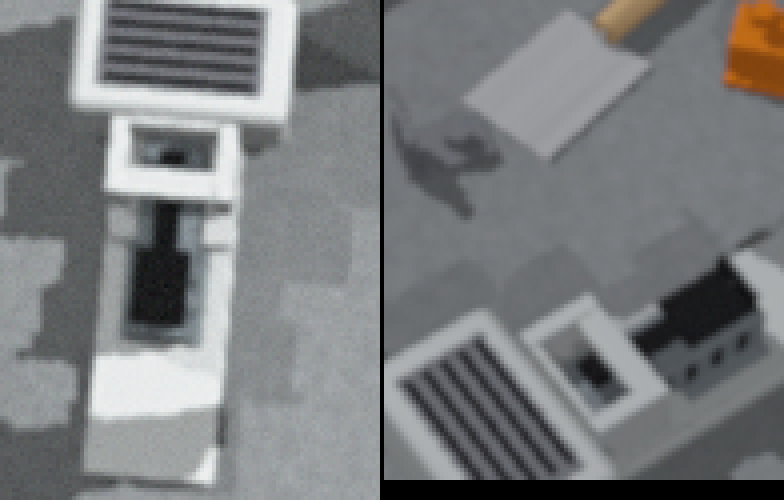

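The view is still unobstructed: pad at about (160,285) in the left crop, with the rib end at about y=325. The arm fell short of its target with a small tilt, so I check the joints.

```bash
python3 - <<'E'
from h import *
o=get_obs()
for k in("q","qvel","tau","tcp_pos","ee_rot","contact_force"):print(k,o[k])
E
```

```text
q [ -2.3168  20.5545  -1.8079  68.0414   2.067  179.9434]
qvel [-0.1437 -2.4329  1.0734  3.0158  0.0118 -0.0369]
tau [  0.0738 -41.6247  24.9459  -0.6306   0.1258  -0.0001]
tcp_pos [ 0.5354 -0.0107  0.1564]
ee_rot [[ 0.9992 -0.0397 -0.0056]
 [-0.0394 -0.9986  0.0363]
 [-0.007  -0.0361 -0.9993]]
contact_force [ 0.0214  0.4298 -1.3735]
```

>>> send_rows --motion '[{"tx": 0, "ty": 0, "tz": -2, "wx": 0, "wy": 0, "wz": -8, "gripper": -1}, {"tx": 0, "ty": 0, "tz": -4, "wx": 0, "wy": 0, "wz": -16, "gripper": -1}, {"tx": 0, "ty": 0, "tz": -4, "wx": 0, "wy": 0, "wz": -24, "gripper": -1}, {"tx": 0, "ty": 0, "tz": -4, "wx": 0, "wy": 0, "wz": -32, "gripper": -1}, {"tx": 0, "ty": 0, "tz": -4, "wx": 0, "wy": 0, "wz": -40, "gripper": -1}, {"tx": 0, "ty": 0, "tz": -4, "wx": 0, "wy": 0, "wz": -48, "gripper": -1}, {"tx": 0, "ty": 0, "tz": -4, "wx": 0, "wy": 0, "wz": -56, "gripper": -1}, {"tx": 0, "ty": 0, "tz": -4, "wx": 0, "wy": 0, "wz": -64, "gripper": -1}]'

```text
clock: 2.6
tcp_pos: [0.5361, -0.0124, 0.2003]
ee_rot: [[0.469, 0.883, 0.0], [0.883, -0.468, 0.036], [0.032, -0.017, -0.999]]
contact_force: [-0.2, 0.3, 0.2]
grip_width: -0.0001
```

>>> send_rows --motion '[{"tx": 0, "ty": 0, "tz": 0, "wx": 0, "wy": 0, "wz": -8, "gripper": -1}, {"tx": 0, "ty": 0, "tz": 0, "wx": 0, "wy": 0, "wz": -16, "gripper": -1}, {"tx": 0, "ty": 0, "tz": 0, "wx": 0, "wy": 0, "wz": -24, "gripper": -1}, {"tx": 0, "ty": 0, "tz": 0, "wx": 0, "wy": 0, "wz": -32, "gripper": -1}, {"tx": 0, "ty": 0, "tz": 0, "wx": 0, "wy": 0, "wz": -40, "gripper": -1}, {"tx": 0, "ty": 0, "tz": 0, "wx": 0, "wy": 0, "wz": -48, "gripper": -1}, {"tx": 0, "ty": 0, "tz": 0, "wx": 0, "wy": 0, "wz": -56, "gripper": -1}, {"tx": 0, "ty": 0, "tz": 0, "wx": 0, "wy": 0, "wz": -64, "gripper": -1}]'

```text
clock: 3.4
tcp_pos: [0.5361, -0.0124, 0.2003]
ee_rot: [[-0.588, 0.809, 0.0], [0.808, 0.588, 0.036], [0.029, 0.021, -0.999]]
contact_force: [-0.7, 0.5, 0.5]
grip_width: -0.0002
```

>>> send_rows --motion '[{"tx": 0, "ty": 0, "tz": 0, "wx": 0, "wy": 0, "wz": -8, "gripper": -1}, {"tx": 0, "ty": 0, "tz": 0, "wx": 0, "wy": 0, "wz": -16, "gripper": -1}, {"tx": 0, "ty": 0, "tz": 0, "wx": 0, "wy": 0, "wz": -24, "gripper": -1}, {"tx": 0, "ty": 0, "tz": 0, "wx": 0, "wy": 0, "wz": -32, "gripper": -1}, {"tx": 0, "ty": 0, "tz": 0, "wx": 0, "wy": 0, "wz": -40, "gripper": -1}, {"tx": 0, "ty": 0, "tz": 0, "wx": 0, "wy": 0, "wz": -48, "gripper": -1}, {"tx": 0, "ty": 0, "tz": 0, "wx": 0, "wy": 0, "wz": -48, "gripper": -1}]'

```text
clock: 4.1
tcp_pos: [0.5362, -0.0124, 0.2002]
ee_rot: [[-0.994, 0.11, 0.0], [0.11, 0.993, 0.036], [0.004, 0.036, -0.999]]
contact_force: [-0.8, 0.1, -0.3]
grip_width: 0.0002
```

>>> send_rows --motion '[{"tx": -0.5, "ty": 4, "tz": 0, "wx": 2.07, "wy": 0, "wz": 0, "gripper": -1}, {"tx": -1, "ty": 8, "tz": 0.3, "wx": 2.07, "wy": 0, "wz": 0, "gripper": -1}, {"tx": -1.5, "ty": 12, "tz": 0.4, "wx": 2.07, "wy": 0, "wz": 0, "gripper": -1}, {"tx": -2, "ty": 16, "tz": 3, "wx": 2.07, "wy": 0, "wz": 0, "gripper": -1}, {"tx": -2, "ty": 19.9, "tz": 6, "wx": 2.07, "wy": 0, "wz": 0, "gripper": -1}, {"tx": -2, "ty": 19.9, "tz": 10, "wx": 2.07, "wy": 0, "wz": 0, "gripper": -1}, {"tx": -2, "ty": 19.9, "tz": 13, "wx": 2.07, "wy": 0, "wz": 0, "gripper": -1}, {"tx": -2, "ty": 19.9, "tz": 13, "wx": 2.07, "wy": 0, "wz": 0, "gripper": -1}]'

```text
clock: 4.9
tcp_pos: [0.574, 0.1871, 0.0718]
ee_rot: [[-0.994, 0.111, -0.014], [0.111, 0.994, -0.003], [0.014, -0.005, -1.0]]
contact_force: [-0.4, -0.9, -0.9]
grip_width: -0.0004
```

```bash
python3 - <<'E'
from h import *
a=snapshot("top");b=snapshot("scene");o=get_obs();print(o["clock"],o["tcp_pos"],o["contact_force"],o["ee_rot"])
print(proj("top",o["tcp_pos"]),proj("scene",o["tcp_pos"]))
t=cv2.resize(a[140:265,215:310,::-1],None,fx=4,fy=4,interpolation=3);s=cv2.resize(b[170:290,260:360,::-1],None,fx=4,fy=4,interpolation=3)
im=np.zeros((500,784,3),np.uint8);im[:,:380]=t;im[:480,384:]=s;cv2.imwrite("pics/c3.png",im)
E
```

```text
5.0 [0.5781 0.1876 0.0771] [ 0.8675 -0.0723  0.015 ] [[-0.9938  0.111  -0.0046]
 [ 0.111   0.9938 -0.0002]
 [ 0.0046 -0.0007 -1.    ]]
[[254.6404 208.5373]] [[319.2846 218.3069]]
```

View pics/c3.png

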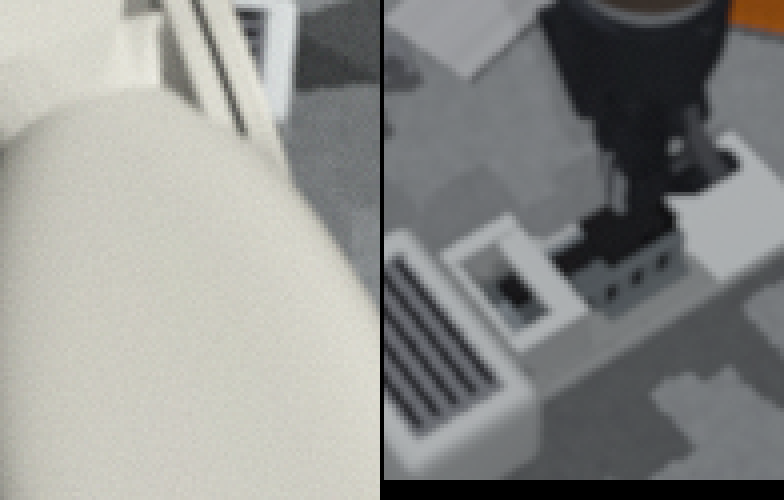

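The closed fingertip is right above the black pad (scene crop, about (640,215)). The top view is blocked by the arm. I go down slowly.

>>> send_rows --motion '[{"tx": 0, "ty": 0, "tz": 0.6, "wx": 0, "wy": 0, "wz": 0, "gripper": -1}, {"tx": 0, "ty": 0, "tz": 1.2, "wx": 0, "wy": 0, "wz": 0, "gripper": -1}, {"tx": 0, "ty": 0, "tz": 1.6, "wx": 0, "wy": 0, "wz": 0, "gripper": -1}, {"tx": 0, "ty": 0, "tz": 1.9, "wx": 0, "wy": 0, "wz": 0, "gripper": -1}, {"tx": 0, "ty": 0, "tz": 2.1, "wx": 0, "wy": 0, "wz": 0, "gripper": -1}, {"tx": 0, "ty": 0, "tz": 2.1, "wx": 0, "wy": 0, "wz": 0, "gripper": -1}, {"tx": 0, "ty": 0, "tz": 2.1, "wx": 0, "wy": 0, "wz": 0, "gripper": -1}]'

```text
clock: 5.7
tcp_pos: [0.5783, 0.1879, 0.0557]
ee_rot: [[-0.994, 0.109, -0.004], [0.109, 0.994, 0.0], [0.004, -0.0, -1.0]]
contact_force: [-0.1, -0.4, -0.4]
grip_width: -0.0004
```

>>> send_rows --motion '[{"tx": 0, "ty": 0, "tz": 0.1, "wx": 0, "wy": 0, "wz": 0, "gripper": -1}, {"tx": 0, "ty": 0, "tz": 0.2, "wx": 0, "wy": 0, "wz": 0, "gripper": -1}, {"tx": 0, "ty": 0, "tz": 0.3, "wx": 0, "wy": 0, "wz": 0, "gripper": -1}, {"tx": 0, "ty": 0, "tz": 0.4, "wx": 0, "wy": 0, "wz": 0, "gripper": -1}, {"tx": 0, "ty": 0, "tz": 0.4, "wx": 0, "wy": 0, "wz": 0, "gripper": -1}, {"tx": 0, "ty": 0, "tz": 0.4, "wx": 0, "wy": 0, "wz": 0, "gripper": -1}]'

```text
clock: 6.3
tcp_pos: [0.5784, 0.188, 0.0521]
ee_rot: [[-0.994, 0.109, -0.003], [0.109, 0.994, 0.0], [0.003, 0.0, -1.0]]
contact_force: [-1.0, 0.2, 4.7]
grip_width: 0.0
```

>>> send_rows --motion '[{"tx": 0, "ty": 0, "tz": 0.1, "wx": 0, "wy": 0, "wz": 0, "gripper": -1}, {"tx": 0, "ty": 0, "tz": 0.2, "wx": 0, "wy": 0, "wz": 0, "gripper": -1}, {"tx": 0, "ty": 0, "tz": 0.25, "wx": 0, "wy": 0, "wz": 0, "gripper": -1}, {"tx": 0, "ty": 0, "tz": 0.25, "wx": 0, "wy": 0, "wz": 0, "gripper": -1}, {"tx": 0, "ty": 0, "tz": 0.25, "wx": 0, "wy": 0, "wz": 0, "gripper": -1}]'

```text
clock: 6.8
tcp_pos: [0.5784, 0.188, 0.0497]
ee_rot: [[-0.994, 0.109, -0.003], [0.109, 0.994, 0.001], [0.003, 0.0, -1.0]]
contact_force: [-1.1, 0.8, 5.6]
grip_width: -0.0002
```

>>> send_rows --motion '[{"tx": 0, "ty": 0, "tz": 0.05, "wx": 0, "wy": 0, "wz": 0, "gripper": -1}, {"tx": 0, "ty": 0, "tz": 0.1, "wx": 0, "wy": 0, "wz": 0, "gripper": -1}, {"tx": 0, "ty": 0, "tz": 0.1, "wx": 0, "wy": 0, "wz": 0, "gripper": -1}]'

```text
clock: 7.1
tcp_pos: [0.5784, 0.188, 0.0488]
ee_rot: [[-0.994, 0.109, -0.003], [0.109, 0.994, 0.001], [0.003, 0.0, -1.0]]
contact_force: [-1.2, -0.1, 6.8]
grip_width: -0.0001
```

>>> send_rows --motion '[{"tx": 0, "ty": 0, "tz": 0.05, "wx": 0, "wy": 0, "wz": 0, "gripper": -1}, {"tx": 0.1, "ty": 0, "tz": 0.05, "wx": 0, "wy": 0, "wz": 0, "gripper": -1}, {"tx": 0.2, "ty": 0, "tz": 0.05, "wx": 0, "wy": 0, "wz": 0, "gripper": -1}, {"tx": 0.3, "ty": 0, "tz": 0.05, "wx": 0, "wy": 0, "wz": 0, "gripper": -1}, {"tx": 0.4, "ty": 0, "tz": 0.05, "wx": 0, "wy": 0, "wz": 0, "gripper": -1}, {"tx": 0.4, "ty": 0, "tz": 0.05, "wx": 0, "wy": 0, "wz": 0, "gripper": -1}]'

```text
clock: 7.7
tcp_pos: [0.578, 0.1881, 0.0496]
ee_rot: [[-0.994, 0.11, 0.004], [0.11, 0.994, 0.0], [-0.004, 0.001, -1.0]]
contact_force: [4.8, -1.9, 6.2]
grip_width: -0.0002
```

>>> send_rows --motion '[{"tx": -0.2, "ty": 0, "tz": 0, "wx": 0, "wy": 0, "wz": 0, "gripper": -1}, {"tx": -0.4, "ty": 0, "tz": 0.05, "wx": 0, "wy": 0, "wz": 0, "gripper": -1}, {"tx": -0.4, "ty": 0, "tz": 0.1, "wx": 0, "wy": 0, "wz": 0, "gripper": -1}, {"tx": -0.4, "ty": 0, "tz": 0.1, "wx": 0, "wy": 0, "wz": 0, "gripper": -1}, {"tx": -0.4, "ty": 0, "tz": 0.1, "wx": 0, "wy": 0, "wz": 0, "gripper": -1}]'

```text
clock: 8.2
tcp_pos: [0.5782, 0.1881, 0.048]
ee_rot: [[-0.994, 0.109, -0.003], [0.109, 0.994, 0.001], [0.003, 0.0, -1.0]]
contact_force: [-3.6, -0.0, 10.7]
grip_width: 0.0001
```

>>> send_rows --motion '[{"tx": 0.1, "ty": 0, "tz": 0, "wx": 0, "wy": 0, "wz": 0, "gripper": -1}, {"tx": 0.2, "ty": 0, "tz": 0, "wx": 0, "wy": 0, "wz": 0, "gripper": -1}, {"tx": 0.3, "ty": 0, "tz": 0.02, "wx": 0, "wy": 0, "wz": 0, "gripper": -1}, {"tx": 0.4, "ty": 0, "tz": 0.04, "wx": 0, "wy": 0, "wz": 0, "gripper": -1}, {"tx": 0.5, "ty": 0, "tz": 0.05, "wx": 0, "wy": 0, "wz": 0, "gripper": -1}]'

```text
clock: 8.7
tcp_pos: [0.5777, 0.1882, 0.0485]
ee_rot: [[-0.994, 0.11, 0.006], [0.11, 0.994, 0.0], [-0.006, 0.001, -1.0]]
contact_force: [6.1, -3.1, 7.5]
grip_width: 0.0002
```

>>> send_rows --motion '[{"tx": 0.1, "ty": 0, "tz": 0.03, "wx": 0, "wy": 0, "wz": 0, "gripper": -1}, {"tx": 0.2, "ty": 0, "tz": 0.05, "wx": 0, "wy": 0, "wz": 0, "gripper": -1}, {"tx": 0.2, "ty": 0, "tz": 0.05, "wx": 0, "wy": 0, "wz": 0, "gripper": -1}]'

```text
clock: 9.0
tcp_pos: [0.576, 0.1887, 0.0482]
ee_rot: [[-0.994, 0.11, 0.007], [0.11, 0.994, 0.001], [-0.006, 0.001, -1.0]]
contact_force: [5.3, -1.4, 7.2]
grip_width: 0.0002
```

```bash
python3 - <<'E'
from h import *
o=get_obs();print(o["clock"],o["tcp_pos"],o["contact_force"],o["ft_torque"],o["q"],o["tau"])
E
```

```text
9.0 [0.576  0.1887 0.0482] [ 5.2607 -1.4363  7.2112] [-0.3513 -1.1495 -0.0134] [18.1766 32.909   0.7228 57.4431 -0.076  24.5043] [  1.9094 -44.0526  16.9562   1.7367   0.9531   0.0049]
```

>>> send_rows --motion '[{"tx": 0.1, "ty": 0, "tz": 0.01, "wx": 0, "wy": 0, "wz": 0, "gripper": -1}, {"tx": 0.2, "ty": 0, "tz": 0.02, "wx": 0, "wy": 0, "wz": 0, "gripper": -1}, {"tx": 0.3, "ty": 0, "tz": 0.03, "wx": 0, "wy": 0, "wz": 0, "gripper": -1}, {"tx": 0.4, "ty": 0, "tz": 0.03, "wx": 0, "wy": 0, "wz": 0, "gripper": -1}]'

```text
clock: 9.4
tcp_pos: [0.5724, 0.1894, 0.0481]
ee_rot: [[-0.994, 0.11, 0.007], [0.11, 0.994, 0.001], [-0.007, 0.002, -1.0]]
contact_force: [6.4, -2.0, 8.4]
grip_width: 0.0
```

>>> send_rows --motion '[{"tx": 0.1, "ty": 0, "tz": 0, "wx": 0, "wy": 0, "wz": 0, "gripper": -1}, {"tx": 0.2, "ty": 0, "tz": 0, "wx": 0, "wy": 0, "wz": 0, "gripper": -1}, {"tx": 0.3, "ty": 0, "tz": 0, "wx": 0, "wy": 0, "wz": 0, "gripper": -1}]'

```text
clock: 9.7
tcp_pos: [0.5696, 0.1899, 0.0482]
ee_rot: [[-0.994, 0.11, 0.008], [0.11, 0.994, 0.002], [-0.007, 0.002, -1.0]]
contact_force: [5.6, 0.0, 8.6]
grip_width: -0.0001
```

>>> send_rows --motion '[{"tx": 0.1, "ty": 0, "tz": 0, "wx": 0, "wy": 0, "wz": 0, "gripper": -1}, {"tx": 0.2, "ty": 0, "tz": 0, "wx": 0, "wy": 0, "wz": 0, "gripper": -1}, {"tx": 0.3, "ty": 0, "tz": 0, "wx": 0, "wy": 0, "wz": 0, "gripper": -1}, {"tx": 0.4, "ty": 0, "tz": 0, "wx": 0, "wy": 0, "wz": 0, "gripper": -1}]'

```text
clock: 10.1
tcp_pos: [0.5656, 0.1904, 0.0482]
ee_rot: [[-0.994, 0.11, 0.008], [0.11, 0.994, 0.002], [-0.007, 0.003, -1.0]]
contact_force: [5.2, -0.9, 8.4]
grip_width: 0.0
```

```bash
python3 - <<'E'
from h import *
b=snapshot("scene");o=get_obs();print(o["clock"],o["tcp_pos"],o["contact_force"])
a=cv2.imread("pics/scene0.png")
f=lambda i:cv2.resize(i[190:270,265:363],None,fx=4,fy=4,interpolation=3)
cv2.imwrite("pics/c4.png",np.hstack([f(a),f(b[:,:,::-1])]))
E
```

```text
10.15 [0.5654 0.1905 0.0482] [ 5.3351 -0.1398  7.9451]
```

View pics/c4.png

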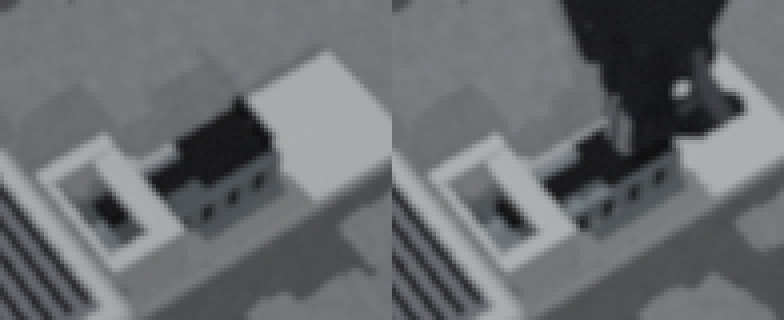

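The cartridge is sliding out: its side holes have shifted towards the open end and a fourth one is visible. I keep drawing with the same press.

>>> send_rows --motion '[{"tx": 0.15, "ty": 0, "tz": 0, "wx": 0, "wy": 0, "wz": 0, "gripper": -1}, {"tx": 0.3, "ty": 0, "tz": 0, "wx": 0, "wy": 0, "wz": 0, "gripper": -1}, {"tx": 0.45, "ty": 0, "tz": 0, "wx": 0, "wy": 0, "wz": 0, "gripper": -1}, {"tx": 0.6, "ty": 0, "tz": 0, "wx": 0, "wy": 0, "wz": 0, "gripper": -1}, {"tx": 0.75, "ty": 0, "tz": 0, "wx": 0, "wy": 0, "wz": 0, "gripper": -1}, {"tx": 0.9, "ty": 0, "tz": 0, "wx": 0, "wy": 0, "wz": 0, "gripper": -1}]'

```text
clock: 10.75
tcp_pos: [0.5566, 0.1915, 0.0482]
ee_rot: [[-0.994, 0.11, 0.008], [0.11, 0.994, 0.002], [-0.007, 0.003, -1.0]]
contact_force: [5.8, -0.9, 7.2]
grip_width: 0.0002
```

>>> send_rows --motion '[{"tx": 0.15, "ty": 0, "tz": 0, "wx": 0, "wy": 0, "wz": 0, "gripper": -1}, {"tx": 0.3, "ty": 0, "tz": 0, "wx": 0, "wy": 0, "wz": 0, "gripper": -1}, {"tx": 0.45, "ty": 0, "tz": 0, "wx": 0, "wy": 0, "wz": 0, "gripper": -1}, {"tx": 0.6, "ty": 0, "tz": 0, "wx": 0, "wy": 0, "wz": 0, "gripper": -1}, {"tx": 0.75, "ty": 0, "tz": 0, "wx": 0, "wy": 0, "wz": 0, "gripper": -1}, {"tx": 0.9, "ty": 0, "tz": 0, "wx": 0, "wy": 0, "wz": 0, "gripper": -1}, {"tx": 1.05, "ty": 0, "tz": 0, "wx": 0, "wy": 0, "wz": 0, "gripper": -1}, {"tx": 1.2, "ty": 0, "tz": 0, "wx": 0, "wy": 0, "wz": 0, "gripper": -1}]'

```text
clock: 11.55
tcp_pos: [0.5447, 0.1928, 0.0482]
ee_rot: [[-0.994, 0.11, 0.007], [0.11, 0.994, 0.002], [-0.007, 0.003, -1.0]]
contact_force: [5.5, -1.0, 7.6]
grip_width: 0.0001
```

>>> send_rows --motion '[{"tx": 0.2, "ty": 0, "tz": 0, "wx": 0, "wy": 0, "wz": 0, "gripper": -1}, {"tx": 0.4, "ty": 0, "tz": 0, "wx": 0, "wy": 0, "wz": 0, "gripper": -1}, {"tx": 0.6, "ty": 0, "tz": 0, "wx": 0, "wy": 0, "wz": 0, "gripper": -1}, {"tx": 0.8, "ty": 0, "tz": 0, "wx": 0, "wy": 0, "wz": 0, "gripper": -1}, {"tx": 1.0, "ty": 0, "tz": 0, "wx": 0, "wy": 0, "wz": 0, "gripper": -1}, {"tx": 1.2, "ty": 0, "tz": 0, "wx": 0, "wy": 0, "wz": 0, "gripper": -1}, {"tx": 1.4, "ty": 0, "tz": 0, "wx": 0, "wy": 0, "wz": 0, "gripper": -1}, {"tx": 1.6, "ty": 0, "tz": 0, "wx": 0, "wy": 0, "wz": 0, "gripper": -1}]'

```text
clock: 12.35
tcp_pos: [0.5288, 0.1946, 0.0482]
ee_rot: [[-0.994, 0.11, 0.007], [0.11, 0.994, 0.002], [-0.007, 0.003, -1.0]]
contact_force: [4.8, -1.0, 7.8]
grip_width: 0.0
```

>>> send_rows --motion '[{"tx": 0.2, "ty": 0, "tz": 0, "wx": 0, "wy": 0, "wz": 0, "gripper": -1}, {"tx": 0.4, "ty": 0, "tz": 0, "wx": 0, "wy": 0, "wz": 0, "gripper": -1}, {"tx": 0.6, "ty": 0, "tz": 0, "wx": 0, "wy": 0, "wz": 0, "gripper": -1}, {"tx": 0.8, "ty": 0, "tz": 0, "wx": 0, "wy": 0, "wz": 0, "gripper": -1}, {"tx": 1.0, "ty": 0, "tz": 0, "wx": 0, "wy": 0, "wz": 0, "gripper": -1}, {"tx": 1.2, "ty": 0, "tz": 0, "wx": 0, "wy": 0, "wz": 0, "gripper": -1}, {"tx": 1.4, "ty": 0, "tz": 0, "wx": 0, "wy": 0, "wz": 0, "gripper": -1}, {"tx": 1.6, "ty": 0, "tz": 0, "wx": 0, "wy": 0, "wz": 0, "gripper": -1}]'

```text
clock: 13.15
tcp_pos: [0.5129, 0.1964, 0.0482]
ee_rot: [[-0.994, 0.11, 0.007], [0.11, 0.994, 0.002], [-0.007, 0.003, -1.0]]
contact_force: [5.9, -0.8, 7.5]
grip_width: 0.0003
```

```bash
python3 - <<'E'
from h import *
b=snapshot("scene");o=get_obs();print(o["clock"],o["tcp_pos"],o["contact_force"])
cv2.imwrite("pics/c5.png",cv2.resize(b[170:290,240:380,::-1],None,fx=4,fy=4,interpolation=3))
E
```

```text
13.2 [0.5125 0.1965 0.0481] [ 5.3805 -0.5767  7.4872]
```

View pics/c5.png

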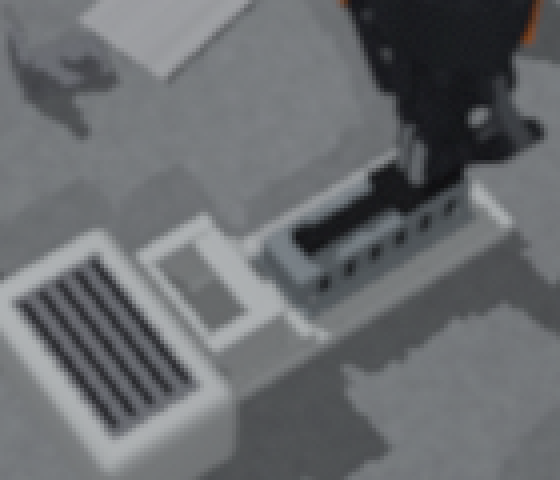

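```bash
python3 - <<'E'
from h import *
O=np.array([.605,.186]);y=np.radians(-6.3);X=np.array([np.cos(y),np.sin(y)]);Y=np.array([-X[1],X[0]])
def rep(n,pts,z):
    P=ray(n,np.array(pts)/4+[240,170],z)[:,:2]-O; print(np.c_[P@X,P@Y])
rep("scene",[[265,258],[318,278]],.048)   # inner end top edge
rep("scene",[[310,303]],.018); rep("scene",[[325,335]],.024)
rep("scene",[[470,185]],.048)
E
```

```text
[[ 0.0041  0.0001]
 [-0.0105  0.0241]]
[[-0.0107  0.0198]]
[[-0.0035  0.0413]]
[[-0.1061  0.0234]]
```

>>> send_rows --motion '[{"tx": 0.2, "ty": 0, "tz": 0, "wx": 0, "wy": 0, "wz": 0, "gripper": -1}, {"tx": 0.4, "ty": 0, "tz": 0, "wx": 0, "wy": 0, "wz": 0, "gripper": -1}, {"tx": 0.6, "ty": 0, "tz": 0, "wx": 0, "wy": 0, "wz": 0, "gripper": -1}, {"tx": 0.7, "ty": 0, "tz": 0, "wx": 0, "wy": 0, "wz": 0, "gripper": -1}]'

```text
clock: 13.6
tcp_pos: [0.5058, 0.1973, 0.0482]
ee_rot: [[-0.994, 0.11, 0.007], [0.11, 0.994, 0.002], [-0.007, 0.003, -1.0]]
contact_force: [5.7, -1.0, 7.4]
grip_width: -0.0002
```

>>> send_rows --motion '[{"tx": -0.5, "ty": 0, "tz": -0.1, "wx": 0, "wy": 0, "wz": 0, "gripper": -1}, {"tx": -0.6, "ty": 0, "tz": -0.5, "wx": 0, "wy": 0, "wz": 0, "gripper": -1}, {"tx": -0.6, "ty": 0, "tz": -2, "wx": 0, "wy": 0, "wz": 0, "gripper": -1}, {"tx": -0.6, "ty": 0, "tz": -6, "wx": 0, "wy": 0, "wz": 0, "gripper": 1}, {"tx": -0.6, "ty": -4, "tz": -9, "wx": 0, "wy": 0, "wz": 0, "gripper": 1}, {"tx": -0.6, "ty": -9, "tz": -12, "wx": 0, "wy": 0, "wz": 0, "gripper": 1}, {"tx": -0.6, "ty": -14, "tz": -12, "wx": 0, "wy": 0, "wz": 0, "gripper": 1}, {"tx": -0.6, "ty": -18, "tz": -12, "wx": 0, "wy": 0, "wz": 0, "gripper": 1}]'

```text
clock: 14.4
tcp_pos: [0.4879, 0.0153, 0.1667]
ee_rot: [[-0.994, 0.108, -0.001], [0.108, 0.994, -0.0], [0.001, -0.0, -1.0]]
contact_force: [0.2, -0.6, -0.7]
grip_width: 0.0721
```

```bash
python3 - <<'E'
from h import *
a=snapshot("top");b=snapshot("scene");o=get_obs();print(o["clock"],o["tcp_pos"],o["contact_force"],o["grip_width"],o["q"])
t=cv2.resize(a[140:265,215:310,::-1],None,fx=4,fy=4,interpolation=3);s=cv2.resize(b[180:280,270:370,::-1],None,fx=4,fy=4,interpolation=3)
im=np.zeros((500,784,3),np.uint8);im[:,:380]=t;im[:400,384:]=s;cv2.imwrite("pics/c6.png",im)
E
```

```text
14.5 [0.4865 0.0119 0.1656] [0.3414 0.65   0.6755] 0.08482568467742327 [ 1.4572 14.7586 -8.5081 66.9819 -0.0903  8.1691]
```

View pics/c6.png

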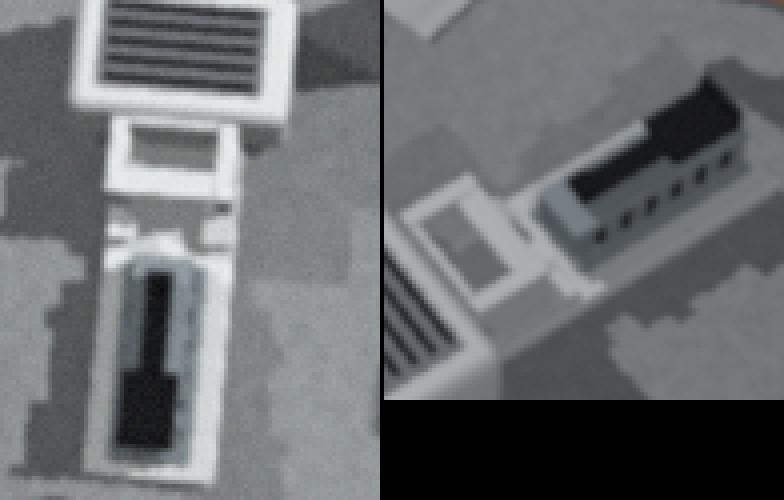

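The cartridge is drawn out and lies on the slideway in front of the rails (top crop, x 112–200, y 262–462).

```bash
python3 - <<'E'
from h import *
r=lambda p,z:ray("top",np.array(p)/4+[215,140],z)
A=r([[162,264],[151,458]],.048);d=A[0]-A[1];print(A,A.mean(0),np.linalg.norm(d),np.degrees(np.arctan2(d[1],d[0])))
B=r([[158,276],[145,447]],.054);d=B[0]-B[1];print("black",B,np.degrees(np.arctan2(d[1],d[0])))
im=cv2.imread("pics/c6.png")[:,:380].max(2);m=((im<40)*255).astype(np.uint8);m[:255]=0;m[:,:105]=0;m[:,195:]=0
m[:,:]=cv2.morphologyEx(m,2,np.ones((5,5)));c=max(cv2.findContours(m,0,2)[0],key=cv2.contourArea);print(cv2.boundingRect(c))
for a,b in((280,360),(378,440)):
    for y in(a,b): x=np.where(m[y])[0];print(y,x.min(),x.max())
s=np.array([[540,190],[592,222],[745,120],[705,80]]);P=ray("scene",(s-[384,0])/4+[270,180],.048);print(P,P[:2].mean(0))
E
```

```text
[[0.5882 0.1875 0.048 ]
 [0.4849 0.1946 0.048 ]] [0.5365 0.1911 0.048 ] 0.1035531472362622 -3.9220071847924673
black [[0.5808 0.1894 0.054 ]
 [0.4903 0.1973 0.054 ]] -4.996544647747682
(120, 276, 52, 172)
280 148 167
360 144 159
378 124 167
440 120 167
[[0.594  0.1771 0.048 ]
 [0.5873 0.2076 0.048 ]
 [0.487  0.2138 0.048 ]
 [0.4845 0.1828 0.048 ]] [0.5906 0.1923 0.048 ]
```

>>> send_rows --motion '[{"tx": -0.7, "ty": 4.5, "tz": 0, "wx": 0, "wy": 0, "wz": 0, "gripper": 1}, {"tx": -1.5, "ty": 9, "tz": 0, "wx": 0, "wy": 0, "wz": 0, "gripper": 1}, {"tx": -2.3, "ty": 13.5, "tz": 1, "wx": 0, "wy": 0, "wz": 0, "gripper": 1}, {"tx": -3.1, "ty": 17, "tz": 3, "wx": 0, "wy": 0, "wz": 0, "gripper": 1}, {"tx": -3.1, "ty": 18.5, "tz": 5, "wx": 0, "wy": 0, "wz": 0, "gripper": 1}, {"tx": -3.1, "ty": 18.5, "tz": 6.5, "wx": 0, "wy": 0, "wz": 0, "gripper": 1}, {"tx": -3.1, "ty": 18.5, "tz": 6.5, "wx": 0, "wy": 0, "wz": 0, "gripper": 1}, {"tx": -3.1, "ty": 18.5, "tz": 6.5, "wx": 0, "wy": 0, "wz": 0, "gripper": 1}]'

```text
clock: 15.3
tcp_pos: [0.5376, 0.1976, 0.0999]
ee_rot: [[-0.994, 0.109, -0.005], [0.109, 0.994, -0.0], [0.005, -0.001, -1.0]]
contact_force: [-0.2, -0.4, 0.7]
grip_width: 0.0852
```

>>> send_rows --motion '[{"tx": 0, "ty": -0.4, "tz": 1, "wx": 0, "wy": 0, "wz": 0, "gripper": 1}, {"tx": 0, "ty": -0.4, "tz": 3, "wx": 0, "wy": 0, "wz": 0, "gripper": 1}, {"tx": 0, "ty": -0.4, "tz": 5, "wx": 0, "wy": 0, "wz": 0, "gripper": 1}, {"tx": 0, "ty": -0.4, "tz": 6.5, "wx": 0, "wy": 0, "wz": 0, "gripper": 1}, {"tx": 0, "ty": -0.4, "tz": 7.4, "wx": 0, "wy": 0, "wz": 0, "gripper": 1}, {"tx": 0, "ty": -0.4, "tz": 7.8, "wx": 0, "wy": 0, "wz": 0, "gripper": 1}, {"tx": 0, "ty": -0.4, "tz": 7.8, "wx": 0, "wy": 0, "wz": 0, "gripper": 1}, {"tx": 0, "ty": -0.4, "tz": 7.8, "wx": 0, "wy": 0, "wz": 0, "gripper": 1}]'

```text
clock: 16.1
tcp_pos: [0.5382, 0.1935, 0.0234]
ee_rot: [[-0.994, 0.109, -0.002], [0.109, 0.994, 0.001], [0.002, 0.001, -1.0]]
contact_force: [-0.1, 0.1, 0.2]
grip_width: 0.0852
```

>>> send_rows --force 30 --motion '[{"tx": 0, "ty": 0, "tz": 0, "wx": 0, "wy": 0, "wz": 0, "gripper": 0}, {"tx": 0, "ty": 0, "tz": 0, "wx": 0, "wy": 0, "wz": 0, "gripper": -0.1}, {"tx": 0, "ty": 0, "tz": 0, "wx": 0, "wy": 0, "wz": 0, "gripper": -0.2}, {"tx": 0, "ty": 0, "tz": 0, "wx": 0, "wy": 0, "wz": 0, "gripper": -0.5}, {"tx": 0, "ty": 0, "tz": 0, "wx": 0, "wy": 0, "wz": 0, "gripper": -1}, {"tx": 0, "ty": 0, "tz": 0, "wx": 0, "wy": 0, "wz": 0, "gripper": -1}, {"tx": 0, "ty": 0, "tz": 0, "wx": 0, "wy": 0, "wz": 0, "gripper": -1}]'

```text
clock: 16.8
tcp_pos: [0.5379, 0.1936, 0.023]
ee_rot: [[-0.994, 0.109, -0.003], [0.109, 0.994, 0.001], [0.003, 0.0, -1.0]]
contact_force: [-0.5, 0.6, 3.6]
grip_width: 0.0335
```

>>> send_rows --force 40 --motion '[{"tx": 0, "ty": 0, "tz": -0.5, "wx": 0, "wy": 0, "wz": 0, "gripper": -1}, {"tx": 0, "ty": 0, "tz": -1.5, "wx": 0, "wy": 0, "wz": 0, "gripper": -1}, {"tx": 0, "ty": 0, "tz": -3.5, "wx": 0, "wy": 0, "wz": 0, "gripper": -1}, {"tx": 0, "ty": 0, "tz": -6, "wx": 0, "wy": 0, "wz": 0, "gripper": -1}, {"tx": 0, "ty": 0, "tz": -9, "wx": 0, "wy": 0, "wz": 0, "gripper": -1}, {"tx": 0, "ty": 0, "tz": -12, "wx": 0, "wy": 0, "wz": 0, "gripper": -1}, {"tx": 0, "ty": 0, "tz": -14, "wx": 0, "wy": 0, "wz": 0, "gripper": -1}, {"tx": 0, "ty": 0, "tz": -14, "wx": 0, "wy": 0, "wz": 0, "gripper": -1}]'

```text
clock: 17.6
tcp_pos: [0.54, 0.1939, 0.1663]
ee_rot: [[-0.994, 0.109, 0.003], [0.109, 0.994, 0.002], [-0.002, 0.003, -1.0]]
contact_force: [0.8, -0.0, -2.5]
grip_width: 0.0332
```

>>> send_rows --motion '[{"tx": -0.6, "ty": -2, "tz": 0, "wx": 0, "wy": 0, "wz": 0, "gripper": -1}, {"tx": -1.5, "ty": -5, "tz": 0, "wx": 0, "wy": 0, "wz": 0, "gripper": -1}, {"tx": -2.6, "ty": -8.5, "tz": 0, "wx": 0, "wy": 0, "wz": 0, "gripper": -1}, {"tx": -3.7, "ty": -12, "tz": 0, "wx": 0, "wy": 0, "wz": 0, "gripper": -1}, {"tx": -4.8, "ty": -15.5, "tz": 0, "wx": 0, "wy": 0, "wz": 0, "gripper": -1}, {"tx": -5.8, "ty": -19, "tz": 0, "wx": 0, "wy": 0, "wz": 0, "gripper": -1}, {"tx": -6.9, "ty": -22.5, "tz": 0, "wx": 0, "wy": 0, "wz": 0, "gripper": -1}, {"tx": -8, "ty": -26, "tz": 0, "wx": 0, "wy": 0, "wz": 0, "gripper": -1}]'

```text
clock: 18.4
tcp_pos: [0.588, -0.0752, 0.1604]
ee_rot: [[-0.994, 0.109, -0.007], [0.109, 0.994, 0.001], [0.007, -0.0, -1.0]]
contact_force: [0.7, 0.8, -2.3]
grip_width: 0.0331
```

>>> send_rows --motion '[{"tx": -1, "ty": -3.2, "tz": 0, "wx": 0, "wy": 0, "wz": 0, "gripper": -1}, {"tx": -2, "ty": -6.4, "tz": 0, "wx": 0, "wy": 0, "wz": 0, "gripper": -1}, {"tx": -3, "ty": -9.5, "tz": 0, "wx": 0, "wy": 0, "wz": 0, "gripper": -1}, {"tx": -3.9, "ty": -12, "tz": 0, "wx": 0, "wy": 0, "wz": 0, "gripper": -1}, {"tx": -3.9, "ty": -12.6, "tz": 0, "wx": 0, "wy": 0, "wz": 0, "gripper": -1}, {"tx": -3.9, "ty": -12.6, "tz": 0, "wx": 0, "wy": 0, "wz": 0, "gripper": -1}, {"tx": -3.9, "ty": -12.6, "tz": 0, "wx": 0, "wy": 0, "wz": 0, "gripper": -1}]'

```text
clock: 19.1
tcp_pos: [0.6133, -0.2024, 0.161]
ee_rot: [[-0.994, 0.109, -0.006], [0.109, 0.994, 0.002], [0.006, 0.001, -1.0]]
contact_force: [0.7, -0.7, -2.6]
grip_width: 0.0333
```

```bash
python3 - <<'E'
from h import *
b=snapshot("scene");o=get_obs();print(o["clock"],o["tcp_pos"],o["contact_force"],o["grip_width"])
cv2.imwrite("pics/c7.png",cv2.resize(b[40:240,100:340,::-1],None,fx=2.5,fy=2.5,interpolation=3))
E
```

```text
19.15 [ 0.6136 -0.2021  0.1614] [ 0.6931  0.5254 -1.6187] 0.03332143929030433
```

View pics/c7.png

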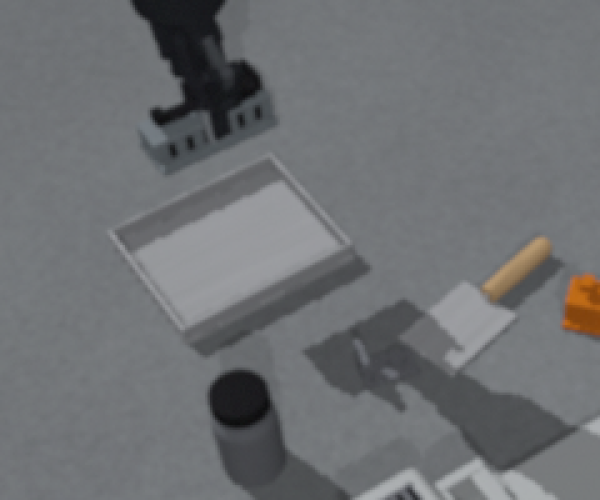

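>>> send_rows --motion '[{"tx": 0, "ty": 0.4, "tz": 2, "wx": 0, "wy": 0, "wz": 0, "gripper": -1}, {"tx": 0, "ty": 0.4, "tz": 5, "wx": 0, "wy": 0, "wz": 0, "gripper": -1}, {"tx": 0, "ty": 0.4, "tz": 8, "wx": 0, "wy": 0, "wz": 0, "gripper": -1}, {"tx": 0, "ty": 0.4, "tz": 10.5, "wx": 0, "wy": 0, "wz": 0, "gripper": -1}, {"tx": 0, "ty": 0.4, "tz": 12.5, "wx": 0, "wy": 0, "wz": 0, "gripper": -1}, {"tx": 0, "ty": 0.4, "tz": 13.7, "wx": 0, "wy": 0, "wz": 0, "gripper": -1}, {"tx": 0, "ty": 0.4, "tz": 14, "wx": 0, "wy": 0, "wz": 0, "gripper": -1}, {"tx": 0, "ty": 0.4, "tz": 14, "wx": 0, "wy": 0, "wz": 0, "gripper": -1}]'

```text
clock: 19.95
tcp_pos: [0.6142, -0.1988, 0.0224]
ee_rot: [[-0.994, 0.108, -0.004], [0.108, 0.994, 0.0], [0.004, -0.0, -1.0]]
contact_force: [-1.1, 0.4, -2.1]
grip_width: 0.0331
```

>>> send_rows --motion '[{"tx": 0, "ty": 0, "tz": 0.1, "wx": 0, "wy": 0, "wz": 0, "gripper": -1}, {"tx": 0, "ty": 0, "tz": 0.2, "wx": 0, "wy": 0, "wz": 0, "gripper": -1}, {"tx": 0, "ty": 0, "tz": 0.3, "wx": 0, "wy": 0, "wz": 0, "gripper": -1}, {"tx": 0, "ty": 0, "tz": 0.4, "wx": 0, "wy": 0, "wz": 0, "gripper": -1}, {"tx": 0, "ty": 0, "tz": 0.45, "wx": 0, "wy": 0, "wz": 0, "gripper": -1}, {"tx": 0, "ty": 0, "tz": 0.45, "wx": 0, "wy": 0, "wz": 0, "gripper": -1}]'

```text
clock: 20.55
tcp_pos: [0.6139, -0.1994, 0.0176]
ee_rot: [[-0.994, 0.109, -0.004], [0.109, 0.994, 0.0], [0.004, -0.0, -1.0]]
contact_force: [-0.1, -0.9, -2.4]
grip_width: 0.0329
```

>>> send_rows --motion '[{"tx": 0, "ty": 0, "tz": 0.1, "wx": 0, "wy": 0, "wz": 0, "gripper": -1}, {"tx": 0, "ty": 0, "tz": 0.15, "wx": 0, "wy": 0, "wz": 0, "gripper": -1}, {"tx": 0, "ty": 0, "tz": 0.2, "wx": 0, "wy": 0, "wz": 0, "gripper": -1}, {"tx": 0, "ty": 0, "tz": 0.2, "wx": 0, "wy": 0, "wz": 0, "gripper": -1}]'

```text
clock: 20.95
tcp_pos: [0.6139, -0.1993, 0.0155]
ee_rot: [[-0.994, 0.109, -0.004], [0.109, 0.994, 0.0], [0.004, -0.0, -1.0]]
contact_force: [-0.4, 0.3, -1.9]
grip_width: 0.0332
```

>>> send_rows --motion '[{"tx": 0, "ty": 0, "tz": 0.05, "wx": 0, "wy": 0, "wz": 0, "gripper": -1}, {"tx": 0, "ty": 0, "tz": 0.1, "wx": 0, "wy": 0, "wz": 0, "gripper": -1}, {"tx": 0, "ty": 0, "tz": 0.1, "wx": 0, "wy": 0, "wz": 0, "gripper": -1}]'

```text
clock: 21.25
tcp_pos: [0.6141, -0.1994, 0.0151]
ee_rot: [[-0.994, 0.109, -0.003], [0.109, 0.994, 0.0], [0.003, -0.0, -1.0]]
contact_force: [-1.4, -0.0, 1.0]
grip_width: 0.0331
```

Contact with the tray floor: the force has gone from -2 N to +1 N at z = 15 mm, as expected. I open partway and lift away.

>>> send_rows --motion '[{"tx": 0, "ty": 0, "tz": 0, "wx": 0, "wy": 0, "wz": 0, "gripper": 0}, {"tx": 0, "ty": 0, "tz": 0, "wx": 0, "wy": 0, "wz": 0, "gripper": 0.3}, {"tx": 0, "ty": 0, "tz": 0, "wx": 0, "wy": 0, "wz": 0, "gripper": 0.3}, {"tx": 0, "ty": 0, "tz": 0, "wx": 0, "wy": 0, "wz": 0, "gripper": 0.3}]'

```text
clock: 21.65
tcp_pos: [0.6141, -0.1994, 0.0147]
ee_rot: [[-0.994, 0.109, -0.003], [0.109, 0.994, 0.0], [0.003, -0.0, -1.0]]
contact_force: [1.1, 0.7, 0.3]
grip_width: 0.0555
```

>>> send_rows --motion '[{"tx": 0, "ty": 0, "tz": -1, "wx": 0, "wy": 0, "wz": 0, "gripper": 0.3}, {"tx": 0, "ty": 0, "tz": -3, "wx": 0, "wy": 0, "wz": 0, "gripper": 0.3}, {"tx": 0, "ty": 0, "tz": -6, "wx": 0, "wy": 0, "wz": 0, "gripper": 0.3}, {"tx": 0, "ty": 0, "tz": -10, "wx": 0, "wy": 0, "wz": 0, "gripper": 0.3}, {"tx": 4, "ty": 0, "tz": -14, "wx": 0, "wy": 0, "wz": 0, "gripper": 0.3}, {"tx": 8, "ty": 0, "tz": -18, "wx": 0, "wy": 0, "wz": 0, "gripper": 0.3}, {"tx": 13, "ty": 0, "tz": -18, "wx": 0, "wy": 0, "wz": 0, "gripper": 0.3}, {"tx": 18, "ty": 0, "tz": -18, "wx": 0, "wy": 0, "wz": 0, "gripper": 0.3}]'

```text
clock: 22.45
tcp_pos: [0.4457, -0.1812, 0.198]
ee_rot: [[-0.994, 0.109, 0.002], [0.109, 0.994, -0.002], [-0.002, -0.002, -1.0]]
contact_force: [-1.1, -0.2, 0.3]
grip_width: 0.0553
```

>>> send_rows --motion '[{"tx": 0, "ty": 5, "tz": 0, "wx": 0, "wy": 0, "wz": 0, "gripper": 0.3}, {"tx": 0, "ty": 10, "tz": 0, "wx": 0, "wy": 0, "wz": 0, "gripper": 0.3}, {"tx": 0, "ty": 14, "tz": 0, "wx": 0, "wy": 0, "wz": 0, "gripper": 0.3}, {"tx": 0, "ty": 14, "tz": 0, "wx": 0, "wy": 0, "wz": 0, "gripper": 0.3}]'

```text
clock: 22.85
tcp_pos: [0.4612, -0.0379, 0.1962]
ee_rot: [[-0.995, 0.103, -0.002], [0.103, 0.995, 0.001], [0.002, 0.001, -1.0]]
contact_force: [0.0, -0.4, 0.1]
grip_width: 0.0558
```

```bash
python3 - <<'E'
from h import *
a=snapshot("top");b=snapshot("scene");o=get_obs();print(o["clock"],o["tcp_pos"],o["contact_force"],o["grip_width"])
t=cv2.resize(a[60:330,240:500,::-1],None,fx=1.5,fy=1.5,interpolation=3);s=cv2.resize(b[80:280,130:390,::-1],None,fx=1.5,fy=1.5,interpolation=3)
im=np.zeros((405,784,3),np.uint8);im[:,:390]=t;im[:300,394:]=s;cv2.imwrite("pics/c8.png",im)
E
```

```text
22.95 [ 0.4611 -0.041   0.1958] [ 0.0885 -0.1706  0.1963] 0.0554316225682952
```

View pics/c8.png

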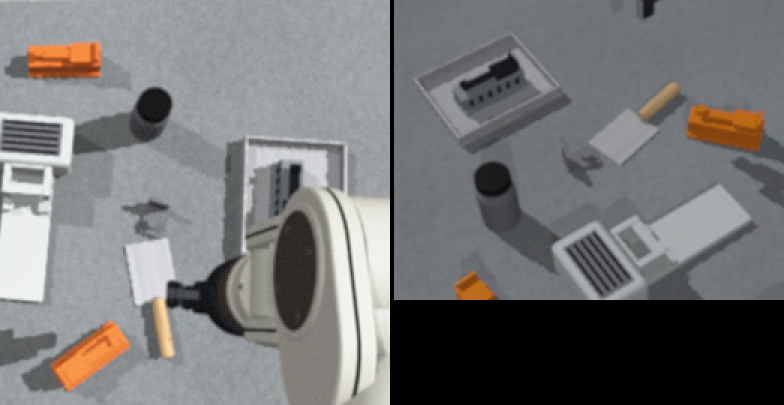

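The cartridge lies flat in the tray with the button on top (scene crop, about (490,82)), clear of all the walls. The jar, bracket, scraper and look-alikes have not moved, the dock is empty, and the gripper is clear. I hand in.

```bash
python3 -c "
from rig import *
print(job_done())"
```

```text
the job is handed in; nothing more can be done
None
```

The used cartridge is out of the unit and lies flat in the steel tray with the button on top. The job is handed in at about 23 s of the 64 s allowed.

- **Pull:** I pressed the button with the shut fingertips at about 7–8 N, with a brief peak near 11 N. I drew the cartridge about 65 mm straight out with the button held down; the readings along the way showed at most about 7 N of pull.
- **Failed start:** The first pull moved nothing at about 5 N, because the press had slackened to about 4.4 mm and the tooth was probably still hooked. I backed off, pressed to the stop and pulled again.
- **Pick and place:** I gripped the sides (33 mm measured, 34 mm expected) and lowered the cartridge until it touched the tray floor at the expected height. Then I opened the jaws and moved the arm away.
- **Last checks:** The final scene view shows the cartridge flat in the tray, clear of the walls. The dock is empty, and the jar, bracket, scraper and the orange look-alikes in view are where they were. The force reading is about zero.
- **What disagreed or wasn't checked:** The two cameras differed by about 5 mm in y for the unit and 15 mm for the tray, within the clearances. In the final top view the arm hid part of the tray. The spool was outside the last crops, but the arm never went near it.

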